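# Swing the wax pan's handle in over the hotplate

## Robot

A 7-joint arm with a two-finger parallel gripper is mounted at the origin on a cart in front of the work surface, level with it; the furniture and walls round the work are solid. World frame = base frame: x ahead of the robot, y to its left, z up, the work surface at z = 0. Lengths are in m, angles in rad, forces in N, time in s.
With the tool pointing down it reaches from about 0.4 to 0.85 m from the base axis. Payload 4.5 kg.
Tool frame: the origin (TCP) lies on the centre line of the jaws, within the pads' length; the fingertips stand 11 mm ahead of it and the grasp point (between the pads) lies 8 mm behind it (nose_length is the distance from the TCP to the fingertips, in m); y points along the fingers, x is the direction in which the jaws open and shut, and the axes are right-handed (so a half turn about y gives the same grasp; the last joint's range is limited). The gripper opens to 85 mm and grips with 20 to 120 N. Pads are 22 mm wide; open, the fingers measure 114 mm over their backs; the gripper's body (76 mm by 85 mm) begins 54 mm behind the grasp point. The pads swing forward as they close: fully open they stand 13 mm farther back than shut.
Start: joints at [1.341, 0.689, -0.195, 1.565, 0.157, 0.902, -0.215], TCP at [0.163, -0.603, 0.242] pointing down, gripper open.
Joint ranges: [-3.01, 3.01], [-0.46, 2.08], [-1.47, 1.51], [0.13, 2.56], [-1, 4.14], [0.04, 2.09], [-2.66, 2.66]. Speed limits (rad/s): [2.57, 2.57, 3.14, 3.14, 3.14, 3.14, 3.14].

## Interface

Orientations are given as a 3x3 rotation matrix whose columns are the frame's x, y, z axes.
In Python, from cell import * gives the robot as it stands.
- The arm moves only by the tool send_rows, never from a script. Its arguments are lists of equal length, an entry for each row: "delta_rot": the turn, a rotation vector about the tool's x, y, z in degrees, a list of three; "translation": the shift along the tool's x, y, z in m, a list of three; "grip": the gripper command: -1 is shut, 1 is fully open, values between are in proportion. A call has 1 to 12 rows; each row is the pose to reach, as a shift and turn from the pose commanded when the call began, along the tool's axes at that moment; what a row does not reach only later rows make up. A row lasts 1/12 s, in which the tool goes at most 41.7 mm and 7.16 degrees, less where a joint would pass 70% of its speed; a pose out of reach is approached as far as the arm can. A call with a gripper value outside its range is refused whole. The fingers move at their own pace and stop on an object; "grip_force" is the grip in N (left out, the last holds). Time passes only in rows, so rows that repeat a pose let the fingers close. It gives the time, the measured TCP pose, the force and the opening at its end, in the units of the state.
- read_state(): the state, without advancing time (a new reading comes with each control period).
- snapshot(name): name is "side" or "top" or "wrist"; returns a dict with "color" (420x560x3 uint8, red, green, blue), "z_map" (420x560 float32, m along the optical axis (not along the pixel's ray), 0 where there is no reading), "K" (3x3 intrinsics, pixels), "extrinsics" (4x4, takes a point from world to camera coordinates). Camera axes: x right, y down, z forward; pixel columns grow to the right and rows downward; lengths in m; the calibration is good to about 2 mm. The wrist camera is an equidistant fisheye: a pixel r from the principal point sees the ray r / f radians off the axis. A picture is of the moment at which its call begins.
- hand_in(): hands the job in, once; it reports no verdict.
The state is a dict: "time_s": time; "joints": joint angles; "qd": joint speeds; "effort": joint torques, N m; "ee_pos": TCP position; "tcp_rot": TCP orientation; "wrist_force": force on the tool from outside, world axes, zero at the start; "moment": the same for the moment, N m; "width": opening from 0.0 (shut) to 1.0 (fully open).
Only numpy, scipy, OpenCV 4.12 (cv2) and the standard library are available. Lean on these libraries where they do the work, as an engineer would, in place of code of your own. Each camera call takes 0.05 s, during which the arm holds its last target.

## Task

The handle of the deep saucepan on the hotplate sticks out over the front edge, where someone will catch it. Swing the handle inward until it lies along the hotplate's front edge, parallel to it and pointing left past the front of the shallow skillet. The saucepan stays standing in its own ring all the while and the skillet and its handle stay as they are; let go at the end.

Things in the scene. Friction and masses are not known exactly. Their poses are not given: they have to be found in the camera images.
- hotplate: White two-ring hotplate, fixed, 215 (x) x 300 (y) x 50 mm high; origin under its centre, x to its back, y to its left seen from the robot, z up. Two dark discs, tops 54 mm above the cabinet top, each inside a steel rim 101 mm across inside, 5 mm high: front right ring centred at (-45, -75) mm, rear left at (45, 75). A loose tin stands on its rear right corner; front left is empty.
- saucepan: Deep loose aluminium pan, 94 mm across, 60 high, 0.4 kg, in the front right ring with 5 mm play: it turns on the spot. Origin centre of underside, z up, x along its one level handle: round dark wood grip 16 mm thick, 58 to 160 mm from the pan's centre, axis 45 mm above the underside. It starts pointing to the front, up to 50 degrees towards left; it swings left clockwise from above.
- saucepan_grip (a point): Point on the axis of the saucepan's wooden grip, 105 mm from the pan's centre and 45 mm above its underside (99 mm above the cabinet top); axes as the saucepan's.
- skillet: Shallow loose aluminium pan, 96 mm across, 24 mm high, 0.35 kg, in the rear left ring. Origin at the centre of its underside, z up, x along its handle, which is like the saucepan's (ends 160 mm from the centre) but only 26 mm above the underside, and points left and somewhat back. To be left alone.

How it is judged:
By the outcome, as a careful person would: the job done as asked, in the order asked, and still so for the second after the job is handed in, with the robot touching nothing.
It also fails if it takes over 45 s, if anything falls off the work surface, if the arm or the gripper's body presses on something with over 40 N, if the wrist force passes 120 N, or if a joint passes its speed limit or range.

## Working session

There is one attempt and no reset: what is moved stays moved. The work goes in short steps, Python scripts to look and compute and a tool call to move; the robot and the scene stay as the last step left them, time stands still between calls to the robot, and variables do not carry over. Pictures are saved under pics/ and viewed, and the job is handed in when it is done.

Besides the shell and the picture viewer there is one more tool, called after "Emit:" as name(argument=value, ...) on one line, values as JSON. send_rows: Moves the arm, as the interface text tells. Its arguments: {"type":"object","properties":{"delta_rot":{"type":"array","items":{"type":"array","items":{"type":"number"}}},"translation":{"type":"array","items":{"type":"array","items":{"type":"number"}}},"grip":{"type":"array","items":{"type":"number"}},"grip_force":{"type":"number"}},"required":["delta_rot","translation","grip"]}

```bash
ls; mkdir -p pics; python3 - <<'E'
from cell import *
import cv2, numpy as np, pickle
s=read_state(); print({k:np.round(v,3).tolist() for k,v in s.items()})
for n in("top","side"):
    d=snapshot(n); cv2.imwrite(f"pics/{n}0.png",d["color"][...,::-1]); pickle.dump(d,open(f"pics/{n}0.pkl","wb"))
    print(n,d["K"].round(1).tolist(),d["extrinsics"].round(3).tolist())
E
```

```text
pics
{'time_s': 0.0, 'joints': [1.341, 0.69, -0.195, 1.566, 0.157, 0.903, -0.215], 'qd': [0.001, -0.001, -0.0, 0.0, -0.001, 0.002, -0.002], 'effort': [-0.0, -53.961, -1.267, -15.854, 0.009, 0.01, 0.0], 'ee_pos': [0.163, -0.603, 0.241], 'tcp_rot': [[0.261, -0.001, 0.965], [-0.965, 0.002, 0.261], [-0.002, -1.0, -0.0]], 'wrist_force': [-0.359, 0.03, -0.31], 'moment': [0.004, 0.048, 0.035], 'width': 0.998}
top [[437.8, 0.0, 278.7], [0.0, 437.8, 204.1], [0.0, 0.0, 1.0]] [[-0.016, -1.0, -0.018, 0.364], [-0.986, 0.019, -0.164, 0.49], [0.164, 0.015, -0.986, 0.873], [0.0, 0.0, 0.0, 1.0]]
side [[494.7, 0.0, 277.0], [0.0, 494.7, 212.6], [0.0, 0.0, 1.0]] [[0.997, 0.073, 0.025, -0.497], [0.064, -0.592, -0.804, 0.249], [-0.044, 0.803, -0.595, 0.66], [0.0, 0.0, 0.0, 1.0]]
```

View pics/top0.png

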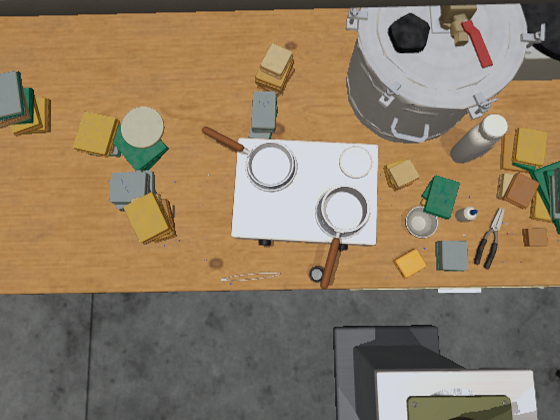

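View pics/side0.png

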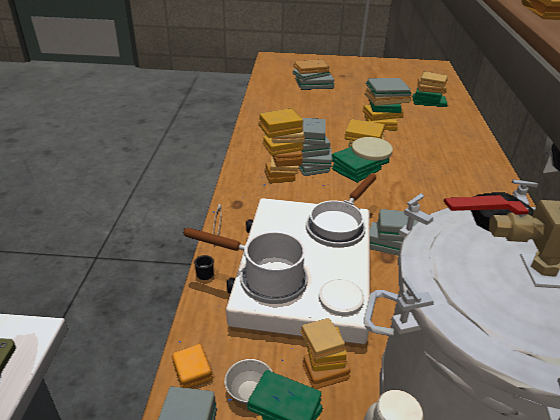

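The top view shows the saucepan at about (343,210), with its grip running from (337,240) to (327,285). The skillet is at (270,165) and its handle points up-left. A small black pot sits at (317,274), just left of the grip tip. Next I'll measure these.

```bash
cat > h.py <<'E'
import numpy as np, cv2, pickle
def cloud(d):
    z=d["z_map"]; K=d["K"]; E=d["extrinsics"]
    v,u=np.mgrid[:z.shape[0],:z.shape[1]]
    c=np.stack([(u-K[0,2])/K[0,0]*z,(v-K[1,2])/K[1,1]*z,z],-1)
    w=(c-E[:3,3])@E[:3,:3]
    w[z<=0]=np.nan
    return w
def wood(d):
    hsv=cv2.cvtColor(d["color"],cv2.COLOR_RGB2HSV); return hsv
def circ(p):
    A=np.c_[2*p,np.ones(len(p))]; s=np.linalg.lstsq(A,(p**2).sum(1),rcond=None)[0]
    return s[:2],np.sqrt(s[2]+s[:2]@s[:2])
def robust_circ(p,n=5,t=.004):
    q=p
    for _ in range(n):
        c,r=circ(q); e=np.abs(np.linalg.norm(p-c,axis=1)-r); q=p[e<max(t,np.median(e))]
    return c,r,len(q)
E
python3 - <<'E'
from h import *
for n in("top","side"):
    d=pickle.load(open(f"pics/{n}0.pkl","rb")); w=cloud(d); c=d["color"].astype(int)
    z=w[...,2]
    # plate
    m=(abs(z-.05)<.006)&(c.min(-1)>190)&(w[...,1]>0.05)&(w[...,1]<.6)
    m=cv2.morphologyEx(m.astype(np.uint8),cv2.MORPH_OPEN,np.ones((3,3)))
    k,l,st,_=cv2.connectedComponentsWithStats(m); i=1+st[1:,4].argmax(); p=w[l==i]
    r=cv2.minAreaRect(p[:,:2].astype(np.float32)*1000); print(n,"plate",r,np.median(p[:,2]),len(p))
    print(cv2.boxPoints(r).round(0).tolist())
    ctr=np.array(r[0])/1000
    near=np.linalg.norm(w[...,:2]-ctr,axis=-1)<.3
    # reddish brown grips
    m=near&(c[...,0]>c[...,2]*1.9)&(c[...,0]<150)&(z>.06)&(z<.14)
    k,l,st,_=cv2.connectedComponentsWithStats(m.astype(np.uint8))
    for i in range(1,k):
        if st[i,4]<60: continue
        p=w[l==i]; q=p[:,:2]; mu=q.mean(0); U,S,V=np.linalg.svd(q-mu,full_matrices=False); t=(q-mu)@V[0]
        print(" grip",st[i],mu.round(4),V[0].round(3),"ends",(mu+V[0]*t.min()).round(4),(mu+V[0]*t.max()).round(4),"z",np.percentile(p[:,2],[5,50,95]).round(4),"ang",np.degrees(np.arctan2(V[0,1],V[0,0])).round(1))
    for zz,nm in((.114,"sauce"),(.078,"skil")):
        m=near&(abs(z-zz)<.003)&(c.max(-1)-c.min(-1)<40)
        k,l,st,_=cv2.connectedComponentsWithStats(m.astype(np.uint8)); i=1+st[1:,4].argmax()
        print(nm,robust_circ(w[l==i][:,:2]),st[i])
    # small black pot
    if n=="top":
        print("pot",w[268:282:3,311:324:3].round(3).tolist())
        print("wire z",np.nanmax(z[268:285,218:285]))
E
```

```text
top plate ((525.4351196289062, 298.566650390625), (297.5126647949219, 211.7647247314453), 85.89226531982422) 0.050918672667707394 8295
[[409.0, 158.0], [620.0, 143.0], [642.0, 439.0], [430.0, 455.0]]
 grip [255  55  39  37 260] [0.7677 0.3541] [-0.493  0.87 ] ends [0.7927 0.3101] [0.7464 0.3918] z [0.0615 0.0752 0.101 ] ang 119.5
 grip [202 127  42  24 339] [0.6278 0.4693] [-0.481 -0.877] ends [0.6502 0.5101] [0.6046 0.4269] z [0.0829 0.0875 0.0906] ang -118.7
 grip [387 168  17  21  70] [0.5384 0.12  ] [-0.878 -0.479] ends [0.5628 0.1334] [0.5206 0.1103] z [0.0653 0.0712 0.0789] ang -151.4
 grip [155 194  19  42 217] [0.4755 0.5764] [-0.945 -0.327] ends [0.5088 0.588 ] [0.4296 0.5605] z [0.0633 0.0883 0.1383] ang -160.9
 grip [320 238  20  51 420] [0.3699 0.2592] [-0.955  0.296] ends [0.4174 0.2444] [0.3233 0.2736] z [0.1021 0.1062 0.1099] ang 162.8
sauce (array([0.47493981, 0.22651069]), np.float64(0.04407433171978499), 340) [321 185  49  48 340]
skil (array([0.57627678, 0.37122688]), np.float64(0.04465689905064316), 83) [251 142  38  11  83]
pot [[[0.363, 0.29, 0.028], [0.363, 0.2
[... 798 characters left out ...]
 [0.4719 0.5752] [-0.947 -0.321] ends [0.5087 0.5876] [0.4282 0.5603] z [0.0637 0.0984 0.1374] ang -161.3
 grip [349 173  27  28 252] [0.6277 0.4579] [-0.493 -0.87 ] ends [0.6525 0.5018] [0.6072 0.4218] z [0.0786 0.0859 0.0884] ang -119.5
 grip [183 228  57  23 556] [0.3733 0.251 ] [ 0.956 -0.292] ends [0.3241 0.266 ] [0.4177 0.2374] z [0.0962 0.1038 0.1072] ang -17.0
 grip [301 326  44  33 352] [0.5494 0.0793] [ 0.952 -0.305] ends [0.5159 0.09  ] [0.5766 0.0706] z [0.0646 0.07   0.078 ] ang -17.8
sauce (array([0.47501677, 0.22355941]), np.float64(0.0442892223341727), 397) [244 230  61  41 398]
skil (array([0.57532594, 0.36776631]), np.float64(0.04599671940794839), 275) [310 196  53  38 300]
```

```bash
cat >> h.py <<'E'
def rows(s,wps):
    """wps: list of (pos, yaw_of_tool_x_deg), tool pointing down -> deltas in tool axes"""
    from scipy.spatial.transform import Rotation as R
    R0=np.array(s["tcp_rot"]); p0=np.array(s["ee_pos"]); T=[];D=[]
    for p,y in wps:
        a=np.radians(y); x=np.array([np.cos(a),np.sin(a),0]); yy=np.array([0,0,-1.]); Rt=np.c_[x,yy,np.cross(x,yy)]
        T.append(np.round(R0.T@(np.array(p)-p0),4).tolist()); D.append(np.round(R.from_matrix(R0.T@Rt).as_rotvec(degrees=True),2).tolist())
    print("translation",T); print("delta_rot",D)
E
python3 - <<'E'
from h import *
from cell import *
d=pickle.load(open("pics/top0.pkl","rb")); w=cloud(d)
r=np.hypot(w[...,0],w[...,1]); a=np.degrees(np.arctan2(w[...,1],w[...,0]))
for lo in range(-60,60,10):
    m=(a>=lo)&(a<lo+10)
    print(lo,[(R0,round(float(np.nanmax(w[...,2][m&(r>R0/100)&(r<R0/100+.1)],initial=-1)),3)) for R0 in(30,40,50,60,70)])
# path: heading arc r .5, z .28
s=read_state()
def arc(h0,h1,r0,r1,y0,y1,z0,z1,n):
    f=np.arange(1,n+1)/n
    return [((( r0+(r1-r0)*t)*np.cos(np.radians(h0+(h1-h0)*t)),(r0+(r1-r0)*t)*np.sin(np.radians(h0+(h1-h0)*t)),z0+(z1-z0)*t),y0+(y1-y0)*t) for t in f]
rows(s,arc(-75,-22,.625,.55,-75,-10,.241,.30,12))
E
```

```text
-60 [(30, -0.709), (40, -0.707), (50, -0.71), (60, -1.0), (70, -1.0)]
-50 [(30, -0.707), (40, -0.175), (50, -1.0), (60, -1.0), (70, -1.0)]
-40 [(30, 0.004), (40, 0.006), (50, -1.0), (60, -1.0), (70, -1.0)]
-30 [(30, 0.006), (40, 0.078), (50, 0.098), (60, 0.047), (70, 0.006)]
-20 [(30, 0.018), (40, 0.017), (50, 0.088), (60, 0.058), (70, 0.14)]
-10 [(30, 0.051), (40, 0.079), (50, 0.159), (60, 0.268), (70, 0.268)]
0 [(30, 0.051), (40, 0.06), (50, 0.084), (60, 0.467), (70, 0.345)]
10 [(30, 0.028), (40, 0.055), (50, 0.083), (60, 0.471), (70, 0.472)]
20 [(30, 0.006), (40, 0.118), (50, 0.119), (60, 0.083), (70, 0.479)]
30 [(30, 0.006), (40, 0.111), (50, 0.118), (60, 0.083), (70, 0.481)]
40 [(30, -0.708), (40, 0.107), (50, 0.056), (60, 0.057), (70, 0.161)]
50 [(30, -0.71), (40, 0.0), (50, 0.012), (60, 0.006), (70, 0.164)]
translation [[-0.0074, -0.0044, 0.0465], [-0.019, -0.0093, 0.0929], [-0.0341, -0.0142, 0.1378], [-0.0524, -0.019, 0.181], [-0.0738, -0.0239, 0.2222], [-0.0982, -0.0288, 0.2612], [-0.1252, -0.0337, 0.2977], [-0.1547, -0.0386, 0.3317], [-0.1865, -0.0434, 0.3629], [-0.2202, -0.0483, 0.3912], [-0.2557, -0.0531, 0.4165], [-0.2926, -0.058, 0.4387]]
delta_rot [[0.0, -5.3, -0.1], [-0.0, -10.72, -0.1], [-0.01, -16.13, -0.1], [-0.01, -21.55, -0.1], [-0.02, -26.97, -0.1], [-0.02, -32.38, -0.1], [-0.02, -37.8, -0.1], [-0.03, -43.22, -0.09], [-0.03, -48.63, -0.09], [-0.04, -54.05, -0.09], [-0.04, -59.47, -0.09], [-0.05, -64.88, -0.09]]
```

Emit:
send_rows(translation=[[-0.007,-0.005,0.035],[-0.02,-0.01,0.065],[-0.034,-0.014,0.1],[-0.054,-0.019,0.13],[-0.075,-0.024,0.16],[-0.1,-0.029,0.19],[-0.125,-0.034,0.22],[-0.155,-0.039,0.245],[-0.185,-0.043,0.27],[-0.215,-0.048,0.292],[-0.245,-0.053,0.312],[-0.275,-0.058,0.33]], delta_rot=[[0,-5,0],[0,-10,0],[0,-15,0],[0,-20,0],[0,-25,0],[0,-30,0],[0,-35,0],[0,-40,0],[0,-45,0],[0,-50,0],[0,-55,0],[0,-60,0]], grip=[1,1,1,1,1,1,1,1,1,1,1,1])

```text
time_s: 1.1
ee_pos: [0.4103, -0.2498, 0.3004]
tcp_rot: [[0.968, -0.0, 0.252], [-0.252, 0.0, 0.968], [-0.0, -1.0, 0.0]]
wrist_force: [1.3, -0.3, 0.6]
width: 0.994
```

```bash
python3 - <<'E'
from h import *
from cell import *
s=read_state(); print(s["ee_pos"],np.round(s["joints"],2)); x=np.array(s["tcp_rot"])[:,0]; y0=np.degrees(np.arctan2(x[1],x[0])); p=np.array(s["ee_pos"])
h0=np.degrees(np.arctan2(p[1],p[0])); r0=np.hypot(*p[:2]); print(h0,r0,y0)
wp=[]
for t in np.arange(1,13)/12:
    h=np.radians(h0+(34.4-h0)*t); r=r0+(.454-r0)*t; wp.append(((r*np.cos(h),r*np.sin(h),p[2]+(.26-p[2])*t),y0+(72.9-y0)*t))
rows(s,wp)
E
```

```text
[ 0.4102977  -0.24980752  0.30035801] [ 0.8   0.45 -0.52  1.9   0.29  0.86 -0.12]
-31.33491752239223 0.48036235866819377 -14.595151837389354
translation [[0.009, 0.0034, 0.045], [0.0135, 0.0067, 0.0904], [0.0138, 0.0101, 0.1358], [0.0097, 0.0135, 0.1809], [0.0013, 0.0169, 0.2251], [-0.0112, 0.0202, 0.2681], [-0.0277, 0.0236, 0.3096], [-0.048, 0.027, 0.3491], [-0.0718, 0.0303, 0.3862], [-0.099, 0.0337, 0.4208], [-0.1292, 0.0371, 0.4525], [-0.1621, 0.0405, 0.481]]
delta_rot [[-0.01, -7.29, -0.01], [-0.01, -14.58, -0.01], [-0.01, -21.87, -0.01], [-0.01, -29.17, -0.01], [-0.01, -36.46, -0.01], [-0.01, -43.75, -0.01], [-0.01, -51.04, -0.0], [-0.01, -58.33, -0.0], [-0.01, -65.62, -0.0], [-0.01, -72.91, -0.0], [-0.01, -80.2, -0.0], [-0.02, -87.5, 0.0]]
```

Emit:
send_rows(translation=[[0.008,0.003,0.04],[0.013,0.006,0.08],[0.014,0.009,0.12],[0.012,0.012,0.16],[0.006,0.015,0.2],[-0.003,0.018,0.24],[-0.015,0.02,0.28],[-0.032,0.022,0.318],[-0.052,0.025,0.355],[-0.076,0.03,0.39],[-0.1,0.033,0.422],[-0.126,0.036,0.45]], delta_rot=[[0,-7,0],[0,-14,0],[0,-21,0],[0,-28,0],[0,-35,0],[0,-42,0],[0,-49,0],[0,-56,0],[0,-63,0],[0,-70,0],[0,-77,0],[0,-84,0]], grip=[1,1,1,1,1,1,1,1,1,1,1,1])

```text
time_s: 2.1
ee_pos: [0.4029, 0.2177, 0.264]
tcp_rot: [[0.351, 0.0, -0.936], [0.936, 0.001, 0.351], [0.001, -1.0, 0.0]]
wrist_force: [0.3, 1.2, -0.2]
width: 1.002
```

```bash
python3 - <<'E'
from h import *
from cell import *
s=read_state(); print(s["ee_pos"],np.round(s["joints"],2))
d=snapshot("wrist"); cv2.imwrite("pics/w1.png",d["color"][...,::-1])
C=np.array([.475,.225]); a=np.radians(162.9); g=C+.105*np.array([np.cos(a),np.sin(a)])
print(g)
rows(s,[((*g,.2),72.9),((*g,.092),72.9)])
E
```

```text
[0.40294458 0.21773758 0.26402513] [-0.02  0.56 -0.89  2.    0.58  0.85 -0.03]
[0.37464173 0.25587423]
translation [[0.0257, 0.0641, 0.0399], [0.0256, 0.1721, 0.0398]]
delta_rot [[-0.01, -3.43, 0.06], [-0.01, -3.43, 0.06]]
```

Emit:
send_rows(translation=[[0.01,0.01,0.015],[0.02,0.03,0.03],[0.0256,0.06,0.04],[0.0256,0.085,0.04],[0.0256,0.105,0.04],[0.0256,0.125,0.04],[0.0256,0.14,0.04],[0.0256,0.155,0.04],[0.0256,0.165,0.04],[0.0256,0.172,0.04],[0.0256,0.172,0.04],[0.0256,0.172,0.04]], delta_rot=[[0,-3.4,0],[0,-3.4,0],[0,-3.4,0],[0,-3.4,0],[0,-3.4,0],[0,-3.4,0],[0,-3.4,0],[0,-3.4,0],[0,-3.4,0],[0,-3.4,0],[0,-3.4,0],[0,-3.4,0]], grip=[1,1,1,0.6,0.6,0.4,0.4,0.4,0.4,0.4,0.4,0.4])

```text
time_s: 3.15
ee_pos: [0.3754, 0.2532, 0.092]
tcp_rot: [[0.301, -0.001, -0.954], [0.954, -0.001, 0.301], [-0.001, -1.0, 0.0]]
wrist_force: [0.6, 0.2, 0.3]
width: 0.699
```

```bash
python3 - <<'E'
from h import *
from cell import *
s=read_state(); print(s["ee_pos"],s["wrist_force"],s["width"])
for n in("wrist","side"):
    d=snapshot(n); cv2.imwrite(f"pics/{n}2.png",d["color"][...,::-1])
E
```

```text
[0.37538878 0.25322987 0.09201403] [0.58785053 0.23874199 0.25893496] 0.6994066506197709
```

View pics/side2.png

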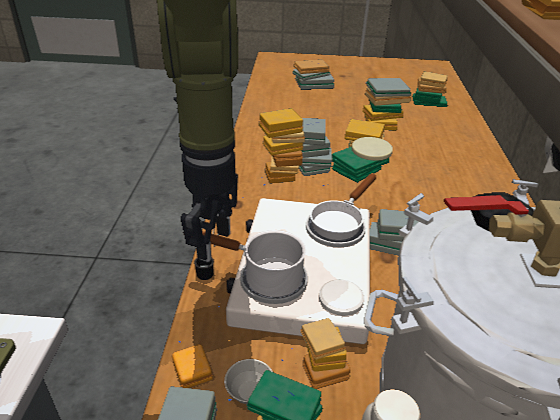

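View pics/wrist2.png

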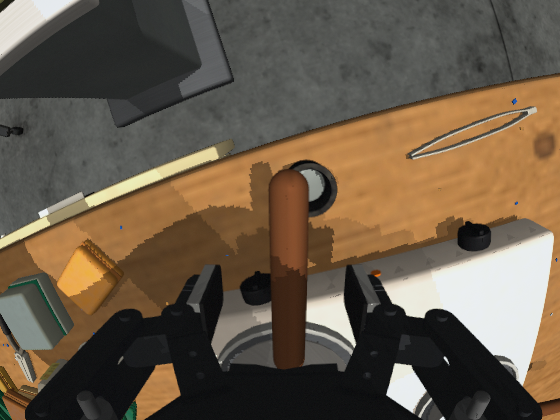

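The wrist view shows the grip (column 288, rows 170-365) lying between the pads (columns 220 and 345). It is vertical and nearly centred, and nothing else is in the gap, so I'll close gently.

Emit:
send_rows(translation=[[0,0,0],[0,0,0],[0,0,0],[0,0,0],[0,0,0],[0,0,0],[0,0,0],[0,0,0],[0,0,0],[0,0,0]], delta_rot=[[0,0,0],[0,0,0],[0,0,0],[0,0,0],[0,0,0],[0,0,0],[0,0,0],[0,0,0],[0,0,0],[0,0,0]], grip=[0.2,0,-0.3,-0.6,-1,-1,-1,-1,-1,-1], grip_force=20)

```text
time_s: 4.08
ee_pos: [0.3756, 0.2541, 0.0924]
tcp_rot: [[0.3, 0.0, -0.954], [0.954, 0.001, 0.3], [0.001, -1.0, -0.0]]
wrist_force: [1.2, 1.6, 1.6]
width: 0.18
```

```bash
cat > swing.py <<'E'
import sys
from h import *
from cell import *
s=read_state(); p=np.array(s["ee_pos"]); print(p,np.round(s["wrist_force"],1),np.round(s["moment"],2),s["width"],np.round(s["joints"],2))
x=np.array(s["tcp_rot"])[:,0]; y0=np.degrees(np.arctan2(x[1],x[0]))
C=np.array([.475,.225]); v=p[:2]-C; a=np.degrees(np.arctan2(v[1],v[0])); r=np.hypot(*v); print("yaw",y0,"ang",a,"r",r)
n=int(sys.argv[1]); tot=float(sys.argv[2]); ref=float(sys.argv[3]) if len(sys.argv)>3 else p[2]
wp=[]
for k in range(1,n+1):
    b=np.radians(a-tot*k/n); wp.append(((C[0]+r*np.cos(b),C[1]+r*np.sin(b),p[2]),y0-tot*k/n))
rows(s,wp)
E
python3 swing.py 11 22
```

```text
[0.37559678 0.25407342 0.09241078] [1.2 1.6 1.6] [ 0.35 -0.21  0.12] 0.17956140094452072 [-0.36  0.81 -0.55  2.18  1.06  0.44 -0.51]
yaw 72.53404101437488 ang 163.69687758398393 r 0.10356767843487125
translation [[0.0036, 0.0, 0.0], [0.0072, 0.0, -0.0001], [0.0108, 0.0, -0.0003], [0.0144, 0.0, -0.0007], [0.018, 0.0, -0.0012], [0.0216, 0.0, -0.0018], [0.0251, 0.0, -0.0026], [0.0286, 0.0, -0.0034], [0.0321, 0.0, -0.0044], [0.0355, 0.0, -0.0055], [0.0389, 0.0, -0.0068]]
delta_rot [[0.01, 2.0, 0.05], [0.01, 4.0, 0.05], [0.01, 6.0, 0.05], [0.0, 8.0, 0.05], [0.0, 10.0, 0.05], [0.0, 12.0, 0.05], [0.0, 14.0, 0.05], [0.0, 16.0, 0.05], [-0.0, 18.0, 0.05], [-0.0, 20.0, 0.05], [-0.0, 22.0, 0.05]]
```

Emit:
send_rows(translation=[[0.0036,0,0],[0.0072,0,0],[0.0108,0,-0.0003],[0.0144,0,-0.0007],[0.018,0,-0.0012],[0.0216,0,-0.0018],[0.0251,0,-0.0026],[0.0286,0,-0.0034],[0.0321,0,-0.0044],[0.0355,0,-0.0055],[0.0389,0,-0.0068],[0.0389,0,-0.0068]], delta_rot=[[0,2,0],[0,4,0],[0,6,0],[0,8,0],[0,10,0],[0,12,0],[0,14,0],[0,16,0],[0,18,0],[0,20,0],[0,22,0],[0,22,0]], grip=[-1,-1,-1,-1,-1,-1,-1,-1,-1,-1,-1,-1])

```text
time_s: 5.08
ee_pos: [0.3944, 0.2897, 0.0923]
tcp_rot: [[0.638, 0.001, -0.77], [0.77, 0.001, 0.638], [0.002, -1.0, 0.0]]
wrist_force: [-1.0, -1.9, 1.9]
width: 0.183
```

```bash
python3 - <<'E'
from h import *
from cell import *
for n in("side",):
    d=snapshot(n); cv2.imwrite(f"pics/{n}3.png",d["color"][...,::-1])
E
python3 swing.py 11 22
```

```text
[0.3942624  0.28940634 0.09232921] [-1.1 -0.6  2.6] [-0.13  0.25 -0.1 ] 0.17944408921119231 [-0.42  0.82 -0.5   2.08  0.9   0.47 -0.74]
yaw 50.48798526629454 ang 141.41978708814548 r 0.10327990084253036
translation [[0.0036, 0.0, -0.0], [0.0072, 0.0, -0.0001], [0.0108, 0.0, -0.0004], [0.0144, 0.0, -0.0008], [0.018, 0.0, -0.0013], [0.0215, 0.0, -0.0019], [0.025, 0.0, -0.0027], [0.0285, 0.0, -0.0035], [0.032, 0.0, -0.0045], [0.0354, 0.0001, -0.0057], [0.0388, 0.0001, -0.0069]]
delta_rot [[0.0, 2.0, 0.08], [0.0, 4.0, 0.08], [-0.0, 6.0, 0.08], [-0.0, 8.0, 0.08], [-0.0, 10.0, 0.08], [-0.0, 12.0, 0.08], [-0.01, 14.0, 0.08], [-0.01, 16.0, 0.08], [-0.01, 18.0, 0.08], [-0.01, 20.0, 0.08], [-0.01, 22.0, 0.08]]
```

View pics/side3.png

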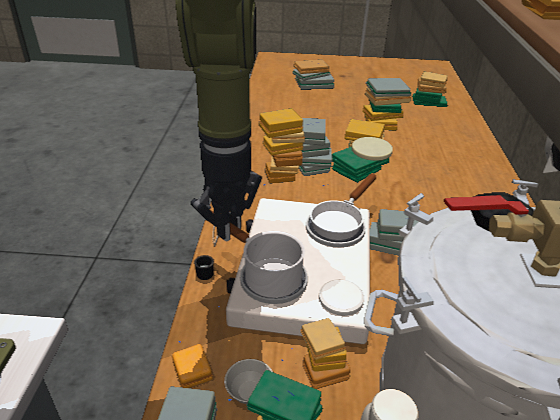

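The handle is turning with the gripper. The pan is still upright in its ring at (275,270), and the forces are small, so I'll continue.

Emit:
send_rows(translation=[[0.0036,0,0],[0.0072,0,0],[0.0108,0,-0.0003],[0.0144,0,-0.0007],[0.018,0,-0.0012],[0.0216,0,-0.0018],[0.0251,0,-0.0026],[0.0286,0,-0.0034],[0.0321,0,-0.0044],[0.0355,0,-0.0055],[0.0389,0,-0.0068],[0.0389,0,-0.0068]], delta_rot=[[0,2,0],[0,4,0],[0,6,0],[0,8,0],[0,10,0],[0,12,0],[0,14,0],[0,16,0],[0,18,0],[0,20,0],[0,22,0],[0,22,0]], grip=[-1,-1,-1,-1,-1,-1,-1,-1,-1,-1,-1,-1])

```text
time_s: 6.13
ee_pos: [0.4246, 0.3149, 0.0923]
tcp_rot: [[0.88, 0.001, -0.475], [0.475, 0.001, 0.88], [0.001, -1.0, 0.0]]
wrist_force: [-1.8, -0.6, 2.9]
width: 0.175
```

```bash
python3 swing.py 11 22
```

```text
[0.42458077 0.31486209 0.09232465] [-1.8 -0.6  2.9] [-0.04  0.41 -0.18] 0.17523349040396366 [-0.45  0.84 -0.46  1.97  0.74  0.51 -0.95]
yaw 28.350029050527436 ang 119.29562418840823 r 0.10304025784309659
translation [[0.0036, 0.0, -0.0], [0.0072, 0.0, -0.0001], [0.0108, 0.0, -0.0004], [0.0144, 0.0, -0.0008], [0.0179, 0.0, -0.0013], [0.0215, 0.0, -0.0019], [0.025, 0.0, -0.0026], [0.0285, 0.0, -0.0035], [0.0319, 0.0, -0.0045], [0.0353, 0.0, -0.0056], [0.0387, 0.0, -0.0069]]
delta_rot [[-0.0, 2.0, 0.07], [-0.0, 4.0, 0.07], [-0.0, 6.0, 0.07], [-0.01, 8.0, 0.07], [-0.01, 10.0, 0.07], [-0.01, 12.0, 0.07], [-0.01, 14.0, 0.07], [-0.01, 16.0, 0.07], [-0.01, 18.0, 0.07], [-0.01, 20.0, 0.07], [-0.01, 22.0, 0.07]]
```

Emit:
send_rows(translation=[[0.0036,0,0],[0.0072,0,0],[0.0108,0,-0.0003],[0.0144,0,-0.0007],[0.018,0,-0.0012],[0.0216,0,-0.0018],[0.0251,0,-0.0026],[0.0286,0,-0.0034],[0.0321,0,-0.0044],[0.0355,0,-0.0055],[0.0389,0,-0.0068],[0.0389,0,-0.0068]], delta_rot=[[0,2,0],[0,4,0],[0,6,0],[0,8,0],[0,10,0],[0,12,0],[0,14,0],[0,16,0],[0,18,0],[0,20,0],[0,22,0],[0,22,0]], grip=[-1,-1,-1,-1,-1,-1,-1,-1,-1,-1,-1,-1])

```text
time_s: 7.13
ee_pos: [0.4621, 0.3271, 0.0923]
tcp_rot: [[0.994, 0.001, -0.11], [0.11, 0.0, 0.994], [0.001, -1.0, 0.0]]
wrist_force: [-2.6, 0.7, 2.3]
width: 0.178
```

```bash
python3 - <<'E'
from h import *
from cell import *
for n in("side","wrist","top"):
    d=snapshot(n); cv2.imwrite(f"pics/{n}4.png",d["color"][...,::-1])
E
python3 swing.py 6 10.3
```

```text
[0.46166432 0.32683078 0.09233888] [-0.8 -0.1  3.4] [ 0.14  0.21 -0.08] 0.17874937161126134 [-0.47  0.85 -0.39  1.86  0.59  0.55 -1.14]
yaw 6.5232253482433755 ang 97.46095251651252 r 0.10270028368469006
translation [[0.0031, 0.0, 0.0], [0.0062, 0.0, -0.0001], [0.0092, 0.0, -0.0003], [0.0123, 0.0, -0.0005], [0.0153, 0.0, -0.0009], [0.0184, 0.0, -0.0014]]
delta_rot [[0.01, 1.72, 0.06], [0.01, 3.43, 0.06], [0.0, 5.15, 0.06], [0.0, 6.87, 0.06], [0.0, 8.58, 0.06], [0.0, 10.3, 0.06]]
```

View pics/side4.png

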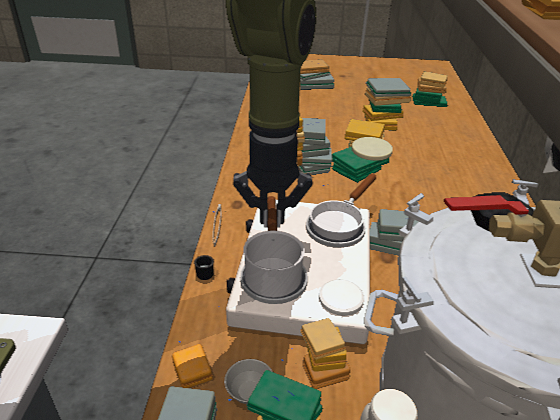

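View pics/wrist4.png

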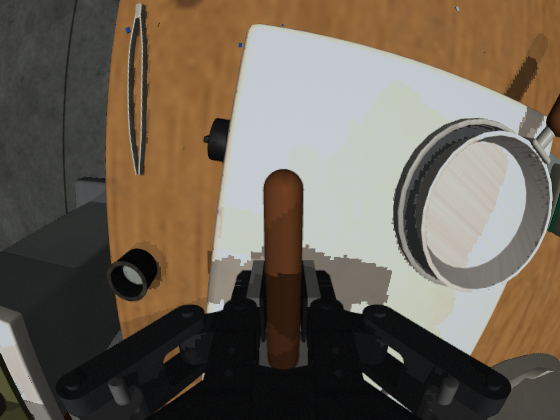

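The grip is held at (283,180-360) in the wrist view and is nearly parallel to the plate's front edge. The skillet is well clear at columns 395 and up. Next is the last 10.5 degrees.

Emit:
send_rows(translation=[[0.0031,0,0],[0.0062,0,-0.0001],[0.0092,0,-0.0003],[0.0123,0,-0.0005],[0.0153,0,-0.0009],[0.0184,0,-0.0014],[0.0184,0,-0.0014],[0.0184,0,-0.0014],[0.0184,0,-0.0014]], delta_rot=[[0,1.7,0],[0,3.4,0],[0,5.2,0],[0,6.9,0],[0,8.6,0],[0,10.5,0],[0,10.5,0],[0,10.5,0],[0,10.5,0]], grip=[-1,-1,-1,-1,-1,-1,-1,-1,-1])

```text
time_s: 8.03
ee_pos: [0.4799, 0.3275, 0.0923]
tcp_rot: [[0.998, 0.001, 0.069], [-0.069, -0.0, 0.998], [0.001, -1.0, -0.0]]
wrist_force: [-1.7, 1.0, 3.4]
width: 0.175
```

```bash
python3 - <<'E'
from h import *
from cell import *
for n in("top","side","wrist"):
    d=snapshot(n); cv2.imwrite(f"pics/{n}5.png",d["color"][...,::-1]); pickle.dump(d,open(f"pics/{n}5.pkl","wb"))
    if n=="wrist": continue
    w=cloud(d); c=d["color"].astype(int); z=w[...,2]
    near=(np.linalg.norm(w[...,:2]-[.48,.33],axis=-1)<.12)
    m=near&(c[...,0]>c[...,2]*1.9)&(c[...,0]<150)&(z>.085)&(z<.12)
    p=w[m]; q=p[:,:2]
    if len(q)>20:
        mu=q.mean(0); V=np.linalg.svd(q-mu,full_matrices=False)[2]; print(n,len(q),mu,np.degrees(np.arctan2(V[0,1],V[0,0])),q.max(0),q.min(0))
E
python3 swing.py 1 0
```

```text
top 36 [0.48239965 0.3729596 ] -127.68512919446502 [0.48939208 0.38068109] [0.47646159 0.36312081]
side 246 [0.48045966 0.32072248] -92.33307476202152 [0.4877352  0.37461501] [0.47194785 0.2828489 ]
[0.47982914 0.32741623 0.09231367] [-1.6  0.5  3. ] [ 0.12  0.18 -0.08] 0.1810618364835047 [-0.47  0.86 -0.36  1.81  0.52  0.56 -1.24]
yaw -3.982962937653133 ang 87.30038442116937 r 0.10253001872040474
translation [[0.0, 0.0, 0.0]]
delta_rot [[0.01, -0.0, 0.03]]
```

View pics/wrist5.png

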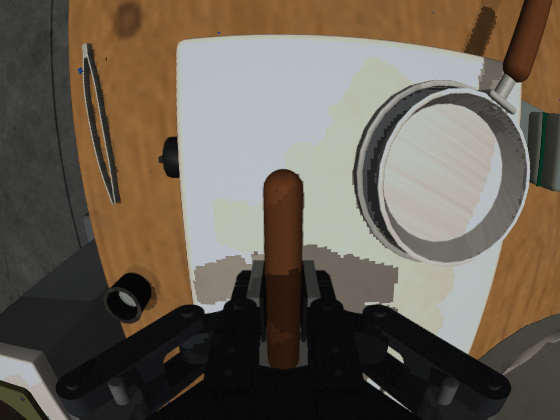

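The grip now appears parallel to the plate's left-front edge line. I'll open partway, to about 34 mm, and lift straight up.

Emit:
send_rows(translation=[[0,0,0],[0,0,0],[0,0,0],[0,0,0],[0,0,0],[0,-0.005,0],[0,-0.015,0],[0,-0.03,0],[0,-0.05,0],[0,-0.075,0],[0,-0.1,0],[0,-0.13,0]], delta_rot=[[0,0,0],[0,0,0],[0,0,0],[0,0,0],[0,0,0],[0,0,0],[0,0,0],[0,0,0],[0,0,0],[0,0,0],[0,0,0],[0,0,0]], grip=[-0.5,-0.4,-0.3,-0.2,-0.2,-0.2,-0.2,-0.2,-0.2,-0.2,-0.2,-0.2])

```text
time_s: 9.18
ee_pos: [0.4789, 0.3271, 0.2237]
tcp_rot: [[0.998, -0.001, 0.069], [-0.069, -0.001, 0.998], [-0.001, -1.0, -0.001]]
wrist_force: [0.7, -0.3, -0.5]
width: 0.401
```

Emit:
send_rows(translation=[[0,-0.01,-0.03],[0,-0.02,-0.06],[0,-0.02,-0.09],[0,-0.02,-0.12],[0,-0.02,-0.15],[0,-0.02,-0.15]], delta_rot=[[0,0,0],[0,0,0],[0,0,0],[0,0,0],[0,0,0],[0,0,0]], grip=[-0.2,-0.2,-0.2,-0.2,-0.2,-0.2])

```text
time_s: 9.68
ee_pos: [0.4686, 0.17, 0.2426]
tcp_rot: [[0.997, -0.001, 0.078], [-0.078, -0.007, 0.997], [-0.001, -1.0, -0.008]]
wrist_force: [0.1, -0.7, 0.6]
width: 0.397
```

```bash
cat > chk.py <<'E'
from h import *
from cell import *
import sys
s=read_state(); print(s["time_s"],s["ee_pos"],s["wrist_force"])
for n in("top","side"):
    d=snapshot(n); cv2.imwrite(f"pics/{n}{sys.argv[1]}.png",d["color"][...,::-1])
    w=cloud(d); c=d["color"].astype(int); z=w[...,2]
    for nm,ctr,zl in(("sauce",[.48,.34],.095),("skil",[.628,.465],.07)):
        m=(np.linalg.norm(w[...,:2]-ctr,axis=-1)<.075)&(c[...,0]>c[...,2]*1.9)&(c[...,0]<150)&(z>zl)&(z<.12)
        k,l,st,_=cv2.connectedComponentsWithStats(m.astype(np.uint8)); 
        if k<2: continue
        q=w[l==1+st[1:,4].argmax()]; zz=q[:,2]; q=q[:,:2]; mu=q.mean(0); V=np.linalg.svd(q-mu,full_matrices=False)[2]
        print(n,nm,len(q),mu.round(4),np.degrees(np.arctan2(V[0,1],V[0,0]))%180,"z",np.percentile(zz,[5,95]).round(4),q[q[:,1].argmax()],q[q[:,1].argmin()])
    near=np.linalg.norm(w[...,:2]-[.525,.297],axis=-1)<.2
    for h,nm in((.114,"sauce"),(.078,"skil")):
        m=near&(abs(z-h)<.003)&(c.max(-1)-c.min(-1)<40)
        k,l,st,_=cv2.connectedComponentsWithStats(m.astype(np.uint8))
        if k>1: i=1+st[1:,4].argmax(); print(nm,robust_circ(w[l==i][:,:2]))
E
python3 chk.py 6
```

```text
9.6833 [0.46857256 0.16998249 0.24257732] [ 0.14575067 -0.7098211   0.5588352 ]
top sauce 329 [0.4799 0.333 ] 85.78450973517427 z [0.1039 0.1097] [0.47918165 0.38071731] [0.47948705 0.28517183]
top skil 340 [0.6277 0.4691] 61.33405583116769 z [0.0824 0.0905] [0.64463635 0.51052739] [0.60953505 0.42528587]
sauce (array([0.47254691, 0.22533401]), np.float64(0.04405082372669327), 341)
skil (array([0.57487208, 0.37101554]), np.float64(0.045651987186812064), 250)
side sauce 183 [0.4806 0.31  ] 84.00033544419117 z [0.1014 0.1073] [0.48928003 0.35588311] [0.47531175 0.28175735]
side skil 247 [0.6278 0.4579] 60.43975704698413 z [0.0791 0.0884] [0.64738032 0.5056127 ] [0.6117431 0.4216376]
sauce (array([0.47279696, 0.22206876]), np.float64(0.04417098984702635), 391)
skil (array([0.57525677, 0.36777024]), np.float64(0.04602809285887295), 271)
```

View pics/top6.png

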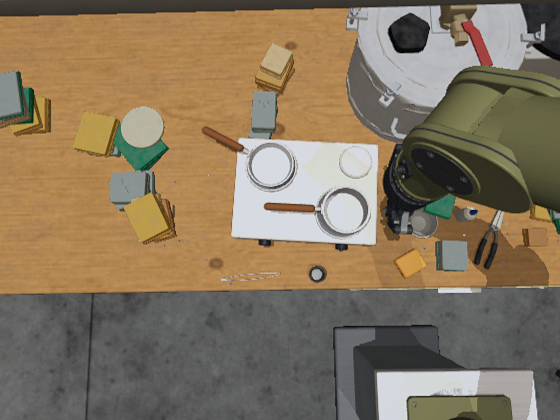

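View pics/side6.png

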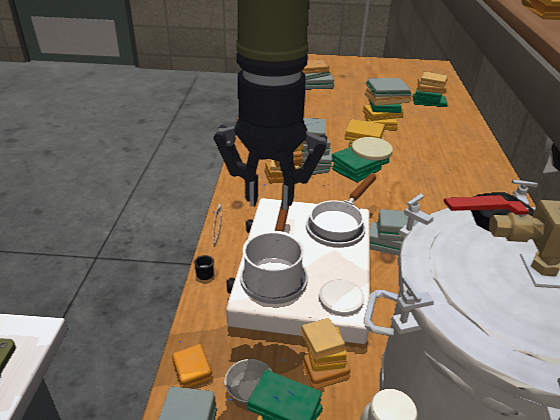

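Emit:
send_rows(translation=[[0,0,0],[0,0,0],[0,0,0],[0,0,0],[0,0,0],[0,0,0]], delta_rot=[[0,0,0],[0,0,0],[0,0,0],[0,0,0],[0,0,0],[0,0,0]], grip=[-0.2,-0.2,-0.2,-0.2,-0.2,-0.2])

```text
time_s: 10.28
ee_pos: [0.469, 0.1785, 0.2422]
tcp_rot: [[0.998, -0.0, 0.069], [-0.069, 0.0, 0.998], [-0.0, -1.0, 0.0]]
wrist_force: [-0.7, -0.8, 0.3]
width: 0.4
```

```bash
python3 chk.py 7; python3 - <<'E'
from h import *
from cell import *
def tilt(d,c):
    w=cloud(d); col=d["color"].astype(int); m=(np.abs(np.linalg.norm(w[...,:2]-c,axis=-1)-.0455)<.003)&(abs(w[...,2]-.114)<.006)&(np.ptp(col,axis=-1)<40)
    p=w[m]; return len(p),np.linalg.lstsq(np.c_[p[:,:2]-c,np.ones(len(p))],p[:,2],rcond=None)[0].round(4)
for n,c0,c1 in(("top",[.475,.2265],[.4725,.2253]),("side",[.475,.2236],[.4728,.2221])):
    print(n,tilt(pickle.load(open(f"pics/{n}0.pkl","rb")),c0),tilt(snapshot(n),c1))
E
```

```text
10.2833 [0.46895898 0.17845729 0.24218592] [-0.65575418 -0.77148876  0.32083002]
top sauce 328 [0.4799 0.3331] 85.82771282994675 z [0.1037 0.1097] [0.48527172 0.38069698] [0.47934781 0.28523005]
top skil 340 [0.6277 0.4691] 61.244269031379645 z [0.0826 0.0905] [0.64480134 0.51062096] [0.60703278 0.42516873]
sauce (array([0.47266663, 0.22531883]), np.float64(0.04406404844485083), 339)
skil (array([0.57495496, 0.37105509]), np.float64(0.04575729157794124), 170)
side sauce 195 [0.4808 0.3121] 83.93863045155494 z [0.1012 0.1074] [0.48899943 0.36004786] [0.47534822 0.2810677 ]
side skil 247 [0.6278 0.4579] 60.292530217413656 z [0.0786 0.0887] [0.64738381 0.50563412] [0.60739067 0.42053673]
sauce (array([0.47289248, 0.22229306]), np.float64(0.04420420707858042), 393)
skil (array([0.57524642, 0.36791717]), np.float64(0.046033593660334576), 263)
top (298, array([0.002 , 0.0012, 0.1144])) (293, array([-0.0047, -0.0021,  0.1145]))
side (464, array([0.0002, 0.0065, 0.1122])) (455, array([0.0029, 0.0036, 0.1123]))
```

The pan is level (tilt below 0.5 degrees) and in its ring. The handle is parallel to the front edge within measurement error, and the skillet hasn't moved. I'll hand in now.

```bash
python3 -c "
from cell import *
print(hand_in())"
```

```text
the job is handed in; nothing more can be done
None
```

The saucepan's handle now lies along the hotplate's front edge, pointing left past the front of the skillet, and the gripper has let go. I gripped the wooden handle lightly (20 N), swung it about 77° clockwise around the pan's centre, opened partway and lifted clear. The job was handed in about 10.5 s into the 45 s allowed.

Last checks before handing in:
- **Handle direction:** the top camera puts it at 85.8°, and the front edge runs at 85.9°. The side camera read 84.0° because the gripper hid part of the handle from it, so I trusted the top view.
- **Saucepan:** it stands level and at its original height. It is about 2.5 mm nearer the front than the ring centre, which is within its play.
- **Skillet and its handle:** I found no movement beyond the measurement noise of about 1–2 mm.
- **Forces and clearance:** the largest wrist force I read was about 4 N. At the end the tool was about 24 cm above the cabinet top and touching nothing.

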